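# Latch the peg drawer shut

## Task

Push the half-open peg drawer gently shut until it rests on its rubber seal, drop the draw latch's claw into the keeper slot on the drawer front so that it hooks over the keeper bar, then swing the lever down over centre until it lies flat and the drawer is drawn tight. Never force anything: do not jam the hook down where it does not go, do not ram the drawer or slam the lever, and leave everything else on the counter where it is.

Things in the scene. Friction and masses are not known exactly. Their poses are not given: they have to be found in the camera images.
- cabinet: low aluminium drawer box fixed to the counter, 160 (x) x 170 (y) x 90 mm high. Origin: centre of its underside, +z up; -x is the open front the drawer slides out of. 'Box frame' below means this frame, in mm. Its top (z 90) is bare but for the latch along its middle (y = 0) and a green peg on the rear left
- drawer: tray drawer with the keeper, turned like the box; at opening d its origin is d towards -x of the box's origin (0 = hard shut, 0.100 = out). Own frame (mm): front panel x -90 to -82, y +-83, z 6 to 88; on its middle (y +-30) a steel keeper pocket: keeper bar x -90 to -82, top z 101; slot x -102 to -90, floor z 89; outer lip x -110 to -102, z 85 to 101
- drawer_mid (a point): the drawer's origin again, to tell how it moves: it slides along the box's x and rubs with 3 N. A springy black rubber seal meets it at opening 16 mm; further in takes about 3 N per mm, so a drawer merely pushed shut rests at about 16 mm and only the latch keeps it further in
- lip_face (a point): middle of the outer face of the keeper pocket's lip, the foremost surface of the drawer front (drawer frame (-110, 0, 94) mm): push the drawer shut here
- keeper_slot (a point): middle of the mouth of the keeper slot (drawer frame (-96, 0, 101) mm), 12 mm wide in x, 60 mm in y, 12 mm deep; the claw's tooth drops in here, and the keeper bar on the slot's +x side is what it hooks. Drawing the held pin along x takes 3 to 4 N against the hinges alone; about 7 N or more means the tooth is snug on the bar
- lever: the latch lever, two thin arms and a steel handle plate. Origin on its pivot, own x along it to the handle; plate x 42 to 80 mm, 40 wide (y), 7 thick, centred on z = 0. Its angle is that between its x and the box's x: 0 = flat, pointing to the box's +x, on its stop (latched); it grows as the handle swings up and towards the robot (1.57 upright, 2.2 at most)
- lever_pivot (a point): the lever's hinge axis (along the box's y): box frame (-20, 0, 110). Friction 0.025 N m. With the hook loaded the lever pulls back open until it passes dead centre at about 0.2 rad, then tends shut. Swinging it shut takes up to about 10 N at the handle
- claw: the claw, a steel bar 10 mm wide, 8 thick, hinged on the lever 16 mm from the lever pivot towards the handle (origin: that hinge). The bar runs along its own -x; its z is the upper side when it lies level. At its end a hook tooth points to -z: 7 mm thick, 24 wide, tip at z = -18; the tooth's inner (+x) face is nominally at x = -93, but see claw_hinge
- claw_hinge (a point): the claw's hinge (the claw's origin). It is stiff (0.035 N m): the claw stays where it is put and turns WITH the lever unless its tooth is pulled snug against the keeper bar; if slack when the lever starts down, the tooth lifts out. The tooth end is on a thread, its reach set up to 5 mm longer or shorter each time and not reported: the slot must be found by feel or by looking
- claw_pin (a point): centre of the claw's finger pin: a steel cross pin along y, 36 mm long over its ball ends, 12 thick, at (-70, 0, 18) mm in the claw's frame. Pinched by its ends it turns between the fingertips. With the tooth down in the slot it is 36 to 43 mm above the box top and the lever stands at 0.8 to 2.0 rad; with the tooth on top of lip or bar it is 46 mm or more above
- rack: bystander: clear acrylic slotted rack 100 x 160 x 68 mm, fixed; origin under its centre
- green_peg: bystander: green plastic peg 60 x 13 x 12 mm lying loose on the box top, rear left; origin under its centre
- mallet_head: bystander: black mallet head, cylinder 60 mm wide, 70 mm high, loose; origin under its centre
- bottle: bystander: white bottle 70 mm wide, 190 mm high, loose; origin under its centre
- skewer0: bystander: steel skewer peg 115 mm long along x with a flat square head, 6 mm thick, loose on the counter beside the box; origin under its middle
- skewer1: bystander: steel skewer peg 115 mm long along x with a flat square head, 6 mm thick, loose on the counter beside the box; origin under its middle
- skewer2: bystander: steel skewer peg 115 mm long along x with a flat square head, 6 mm thick, loose on the counter beside the box; origin under its middle
- skewer3: bystander: steel skewer peg 115 mm long along x with a flat square head, 6 mm thick, loose on the counter beside the box; origin under its middle

How it is judged:
On the way, in this order (a step that is already met when the one before it is completed fails the run):
1. the drawer is pushed in until it rests on its seal (x of drawer in the frame of cabinet above -0.022 m), for 0.2 s.
2. the claw's tooth is down in the keeper slot with the lever still up (z of claw_pin in the frame of cabinet below 0.1345 m and angle between the x axis of lever and the x axis of cabinet, either way round above 0.5 rad), for 0.2 s.
At the end, for the whole second after the job is handed in: The lever lies flat (within 0.06 rad of its stop) and still, the claw lies down over the keeper (pin less than 44.5 mm above the box top), and the latch holds the drawer pressed into its seal (opening below 14.5 mm; unlatched it rests at about 16 mm) (angle between the x axis of lever and the x axis of cabinet, either way round below 0.06 rad and x of drawer in the frame of cabinet above -0.0145 m and z of claw_pin in the frame of cabinet below 0.1345 m and angular speed of lever below 0.1 rad/s); the robot touches nothing.
It fails at once if the claw is jammed down on the keeper: over 16 N between claw and drawer while the tooth is not down in the slot (z of claw_pin in the frame of cabinet above 0.1345 m and contact force between claw and drawer above 16 N).
It fails at once if the drawer front is rammed: over 25 N from the robot (contact force between any of the arm, the fingers and drawer above 25 N).
It fails at once if the lever's handle is pushed with over 35 N (distance between the grasp point and claw_pin above 0.04 m and contact force between any of the arm, the fingers and lever above 35 N).
It fails at once if a bystander is moved by more than 20 mm (distance of any of rack, skewer0, skewer1, skewer2, skewer3, green_peg, mallet_head, bottle from where it was at the start of the episode above 0.02 m).
It also fails if it takes over 72 s, if anything falls off the work surface, if the arm or the gripper's body presses on something with over 40 N, if the wrist force passes 120 N, or if a joint passes its speed limit or range.

## Robot

A 7-joint arm with a two-finger parallel gripper is mounted at the origin on the work surface. World frame = base frame: x ahead of the robot, y to its left, z up, the work surface at z = 0. Lengths are in m, angles in rad, forces in N, time in s.
With the tool pointing down it reaches from about 0.4 to 0.85 m from the base axis. Payload 10.4 kg.
Tool frame: the origin (TCP) lies at the very end of the fingers, on their centre line; the grasp point (between the pads) lies 19 mm behind it; z points along the fingers, y is the line along which they close (so a half turn about z gives the same grasp; the last joint's range is limited). The gripper opens to 85 mm and grips with 20 to 120 N. Pads are 22 mm wide; open, the fingers measure 114 mm over their backs; the gripper's body (76 mm by 85 mm) begins 54 mm behind the grasp point. The pads swing forward as they close: fully open they stand 13 mm farther back than shut.
Start: joints at [-1.369, 0.332, -0.065, 1.46, 0.022, 1.35, -0.088], TCP at [0.139, 0.609, 0.231] pointing down, gripper open.
Joint ranges: [-2.6, 2.6], [-0.5, 2.12], [-1.47, 1.34], [0.16, 2.42], [-1.27, 4.41], [0.06, 2.06], [-2.6, 2.6]. Speed limits (rad/s): [2.22, 2.22, 2.79, 2.79, 3.14, 3.14, 3.14].

## Interface

Orientations are given as a unit quaternion [x, y, z, w].
In Python, from workcell import manip, optics gives the robot as it stands.
- The arm moves only by the tool jog_arm, never from a script. Its arguments are lists of equal length, an entry for each row: "dr": the turn, a rotation vector about the tool's x, y, z normalised to -1 to 1, where 1 is 4 degrees, a list of three; "translation": the shift along the tool's x, y, z normalised to -1 to 1, where 1 is 0.025 m, a list of three; "jaw": the opening, from 0 (shut) to 1 (fully open). A call has 1 to 10 rows; each row shifts and turns the commanded pose from where the row before left it, along the tool's axes as they then stand; what a row does not reach is not made up. A row lasts 1/10 s, in which the tool goes at most 50 mm and 8.59 degrees, less where a joint would pass 70% of its speed; a pose out of reach is approached as far as the arm can. A call with a number of a shift or a turn outside -1 to 1 is refused whole. A call with a gripper value outside its range is refused whole. The fingers move at their own pace and stop on an object; "squeeze" is the grip in N (left out, the last holds). Time passes only in rows, so rows that do not move let the fingers close. It gives the time, the measured TCP pose, the force, the opening and the grip force at its end, in the units of the state.
- manip.get_obs(): the state, without advancing time (a new reading comes with each control period).
- optics.camera(name): name is "side" or "top"; returns a dict with "color" (480x640x3 uint8, red, green, blue), "mtx" (3x3 intrinsics, pixels), "R" (3x3) and "t" (3): a world point X has camera coordinates R X + t. Camera axes: x right, y down, z forward; pixel columns grow to the right and rows downward; lengths in m; the calibration is good to about 2 mm. A picture is of the moment at which its call begins. There is no depth.
- manip.hand_in(): hands the job in; it is judged then, once.
The state is a dict: "clock": time; "joint_pos": joint angles; "joint_velocities": joint speeds; "tau": joint torques, N m; "position": TCP position; "ee_rot": TCP orientation; "ft_force": force on the tool from outside, world axes, zero at the start; "torque": the same for the moment, N m; "grip_width": opening from 0.0 (shut) to 1.0 (fully open); "grasp_force": force on a finger pad.
Only numpy, scipy, OpenCV 4.12 (cv2) and the standard library are available. Lean on these libraries where they do the work, as an engineer would, in place of code of your own. Each camera call takes 0.05 s, during which the arm holds its last target. There are 200 camera calls.

## Working session

There is one attempt and no reset: what is moved stays moved. The work goes in short steps, Python scripts to look and compute and a tool call to move; the robot and the scene stay as the last step left them, time stands still between calls to the robot, and variables do not carry over. Pictures are saved under pics/ and viewed, at most 10 in all, crops included, and the job is handed in when it is done.

Besides the shell and the picture viewer there is one more tool, called after "Emit:" as name(argument=value, ...), one argument or row to a line, values as JSON. jog_arm: Moves the arm, as the interface text tells. Scaled input: -1 to 1 covers 0.025 m each way for a shift and 4 degrees each way for a turn. Its arguments: {"type":"object","properties":{"dr":{"type":"array","items":{"type":"array","items":{"type":"number"}}},"translation":{"type":"array","items":{"type":"array","items":{"type":"number"}}},"jaw":{"type":"array","items":{"type":"number"}},"squeeze":{"type":"number"}},"required":["dr","translation","jaw"]}

```bash
mkdir -p pics
python3 - <<'E'
from workcell import manip, optics
import cv2,numpy as np
o=manip.get_obs()
for k,v in o.items(): print(k,np.round(v,3).tolist())
for n in("side","top"):
    c=optics.camera(n); cv2.imwrite(f"pics/{n}0.png",c["color"][:,:,::-1]); print(n,c["mtx"].tolist(),c["R"].round(4).tolist(),c["t"].round(4).tolist())
E
```

```text
clock 0.0
joint_pos [-1.369, 0.333, -0.065, 1.461, 0.022, 1.35, -0.089]
joint_velocities [0.001, 0.001, 0.0, -0.0, -0.001, -0.001, 0.0]
tau [0.0, -62.545, 0.049, -39.159, 0.016, 0.01, -0.0]
position [0.139, 0.609, 0.231]
ee_rot [0.112, 0.994, -0.001, -0.0]
ft_force [0.828, -1.157, 0.591]
torque [0.001, -0.003, 0.033]
grasp_force 0.0
grip_width 0.998
side [[446.01154961090947, 0.0, 314.6847221468046], [0.0, 446.01154961090947, 243.82321798910695], [0.0, 0.0, 1.0]] [[0.9923, -0.1238, 0.0014], [-0.0841, -0.683, -0.7256], [0.0908, 0.7199, -0.6881]] [-0.5474, 0.0828, 1.2282]
top [[479.70534403232085, 0.0, 315.15530384764395], [0.0, 479.70534403232085, 233.13135063970384], [0.0, 0.0, 1.0]] [[0.0289, -0.9996, 0.0035], [-0.9852, -0.0291, -0.1687], [0.1688, 0.0014, -0.9857]] [-0.0461, 0.5395, 1.2339]
```

View pics/side0.png

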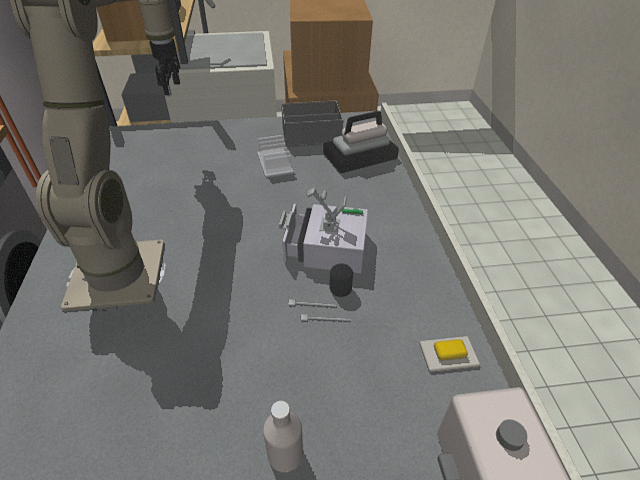

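View pics/top0.png

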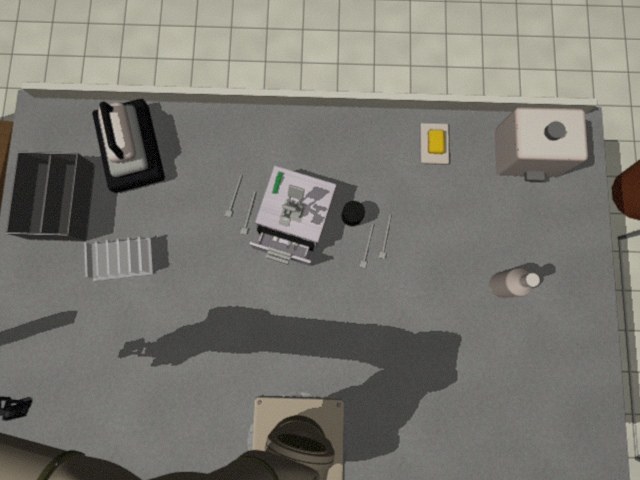

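The top view shows the box near (297,205), with the keeper near (278,256). The side view shows the box at about (335,238) with the lever up. I'll enlarge both.

Run:
```python
import cv2,numpy as np
a=cv2.imread("pics/top0.png")[155:275,240:345]; b=cv2.imread("pics/side0.png")[175:285,265:380]
a=cv2.resize(a,(420*5//5,480),interpolation=cv2.INTER_CUBIC) if 0 else cv2.resize(a,None,fx=3.8,fy=3.8,interpolation=cv2.INTER_CUBIC)
b=cv2.resize(b,None,fx=3.4,fy=3.4,interpolation=cv2.INTER_CUBIC)
h=max(a.shape[0],b.shape[0]); c=np.zeros((h,a.shape[1]+b.shape[1],3),np.uint8)
c[:a.shape[0],:a.shape[1]]=a; c[:b.shape[0],a.shape[1]:]=b
print(a.shape,b.shape);cv2.imwrite("pics/zoom.png",c)
```

```text
(456, 399, 3) (374, 391, 3)
```

View pics/zoom.png

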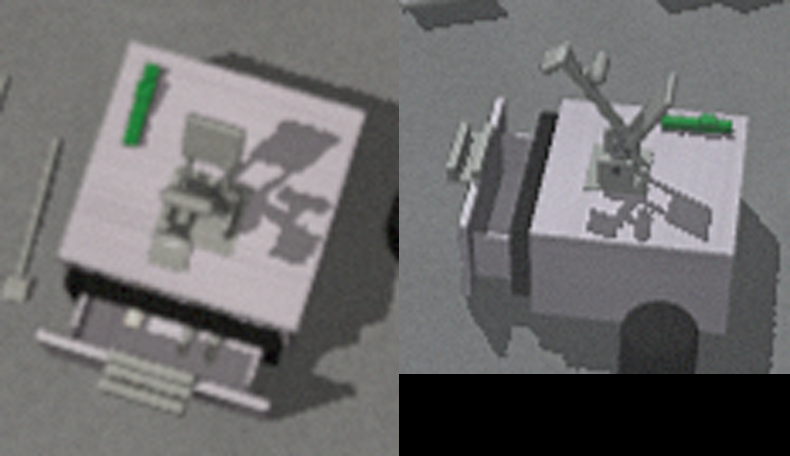

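The top-view zoom shows the box-top corners at about (133,42), (364,113), (298,330) and (60,258), with the keeper around (147,383). The lever plate leans back at (213,135), and the claw points forward with its end raised, at (170,250). I'll compute poses from these.

```bash
cat > h.py <<'E'
import numpy as np,cv2
from workcell import manip,optics
from scipy.spatial.transform import Rotation as Ro
def ray(c,uv):
    d=c["R"].T@np.linalg.inv(c["mtx"])@np.array([*uv,1.]); return -c["R"].T@c["t"],d
def onz(c,uv,z):
    o,d=ray(c,uv); return o+d*(z-o[2])/d[2]
def proj(c,X):
    p=c["mtx"]@(c["R"]@np.array(X)+c["t"]); return p[:2]/p[2]
def tri(c1,u1,c2,u2):
    P=[c["mtx"]@np.c_[c["R"],c["t"]] for c in(c1,c2)]
    X=cv2.triangulatePoints(P[0],P[1],np.array(u1,float),np.array(u2,float))[:,0]; return X[:3]/X[3]
E
python3 - <<'E'
from h import *
T=optics.camera("top");S=optics.camera("side")
tp=lambda x,y:(x/3.8+240-.37,y/3.8+155-.37); sp=lambda x,y:((x-399)/3.4+265-.35,y/3.4+175-.35)
C=np.array([onz(T,tp(*p),.09) for p in[(133,42),(364,113),(298,330),(60,258)]])
C2=np.array([onz(S,sp(*p),.09) for p in[(562,98),(748,117),(733,254),(530,234)]])
for c in(C,C2):
    print(c.round(4).tolist(),c.mean(0).round(4))
    e=[c[i]-c[(i+1)%4] for i in range(4)]; print([round(float(np.linalg.norm(v)),4) for v in e],[round(float(np.degrees(np.arctan2(v[1],v[0]))),1) for v in e])
# claw end / lever candidates by triangulation
for n,a,b in[("plate",(213,118),(672,80)),("clawend",(170,245),(557,57)),("keeper lip mid",(141,405),(452,165))]:
    print(n,tri(T,tp(*a),S,sp(*b)).round(4))
np.savez("cal.npz",T=T["mtx"])
E
```

```text
[[0.7103, 0.0816, 0.09], [0.6642, -0.0798, 0.09], [0.5116, -0.0385, 0.09], [0.5563, 0.1246, 0.09]] [0.6106 0.022  0.09  ]
[0.1678, 0.1581, 0.1691, 0.1599] [74.1, -15.1, -105.3, 164.4]
[[0.5616, 0.1302, 0.09], [0.7158, 0.085, 0.09], [0.6693, -0.078, 0.09], [0.5161, -0.0365, 0.09]] [0.6157 0.0251 0.09  ]
[0.1607, 0.1695, 0.1587, 0.1728] [163.7, 74.1, -15.2, -105.2]
plate [0.6324 0.0197 0.1869]
clawend [0.5464 0.0429 0.1998]
keeper lip mid [0.4601 0.0664 0.0785]
```

```bash
cat >> h.py <<'E'
C=np.array([.613,.0235,0]);YAW=np.radians(-15.5)
B=Ro.from_euler("z",YAW).as_matrix()
def st():
    o=manip.get_obs();p=B.T@(np.array(o["position"])-C);f=B.T@np.array(o["ft_force"])
    R=Ro.from_quat(o["ee_rot"]); want=Ro.from_matrix(B@np.diag([-1,1,-1.])); e=(R.inv()*want).as_rotvec(degrees=True)
    print("t",round(o["clock"],2),"box mm",(p*1e3).round(1),"F",f.round(1),"grip",round(o["grip_width"],3),round(o["grasp_force"],1),"roterr(tool,units)",(e/4).round(2)); return o,p,R
def go(x,y,z):
    o,p,R=st(); d=R.inv().apply(C+B@np.array([x,y,z])/1e3-np.array(o["position"]))
    print("to",(x,y,z),"units",(d/.025).round(2))
E
python3 -c "
from h import *
go(-195,0,200)"
```

```text
t 0.2 box mm [-613.   437.7  230.8] F [0.6 0.6 0.3] grip 0.998 0.0 roterr(tool,units) [-0.01  0.    0.65]
to (-195, 0, 200) units [-15.9  -18.25   1.25]
```

Emit:
jog_arm(
  dr=[
    [0, 0, 0.65],
    [0, 0, 0],
    [0, 0, 0],
    [0, 0, 0],
    [0, 0, 0],
    [0, 0, 0],
    [0, 0, 0],
    [0, 0, 0],
    [0, 0, 0],
    [0, 0, 0],
  ],
  translation=[
    [-0.6, -0.8, 0],
    [-0.6, -0.8, 0],
    [-0.6, -0.8, 0],
    [-0.6, -0.8, 0],
    [-0.6, -0.8, 0],
    [-0.6, -0.8, 0],
    [-0.6, -0.8, 0],
    [-0.6, -0.8, 0],
    [-0.6, -0.8, 0],
    [-0.6, -0.8, 0],
  ],
  jaw=[0, 0, 0, 0, 0, 0, 0, 0, 0, 0],
)

```text
clock: 1.2
position: [0.2318, 0.3759, 0.2312]
ee_rot: [0.135, 0.991, 0.0, -0.0]
ft_force: [-1.2, 0.9, 0.7]
grip_width: 0.002
grasp_force: 0.0
```

```bash
python3 -c "
from h import *
go(-195,0,200)"
```

```text
t 1.2 box mm [-461.5  237.7  231.2] F [-1.4  0.6  0.7] grip 0.002 0.0 roterr(tool,units) [ 0. -0.  0.]
to (-195, 0, 200) units [-10.66  -9.51   1.25]
```

Emit:
jog_arm(
  dr=[
    [0, 0, 0],
    [0, 0, 0],
    [0, 0, 0],
    [0, 0, 0],
    [0, 0, 0],
    [0, 0, 0],
    [0, 0, 0],
    [0, 0, 0],
    [0, 0, 0],
    [0, 0, 0],
  ],
  translation=[
    [-1, -0.95, 0],
    [-1, -0.95, 0],
    [-1, -0.95, 0],
    [-1, -0.95, 0],
    [-1, -0.95, 0],
    [-1, -0.95, 0],
    [-1, -0.95, 0],
    [-1, -0.95, 0],
    [-1, -0.95, 0.6],
    [-1, -0.95, 0.6],
  ],
  jaw=[0, 0, 0, 0, 0, 0, 0, 0, 0, 0],
)

```text
clock: 2.2
position: [0.4098, 0.0801, 0.2013]
ee_rot: [0.135, 0.991, 0.001, 0.001]
ft_force: [0.7, 0.8, -0.1]
grip_width: -0.001
grasp_force: 0.0
```

```bash
python3 -c "
from h import *
go(-195,0,88)
for n,b in(('top',(230,150,150,140)),('side',(255,150,150,140))):
    c=optics.camera(n)['color'][:,:,::-1]; x,y,w,h=b
    cv2.imwrite('pics/%s1.png'%n,c); cv2.imwrite('pics/z1%s.png'%n,cv2.resize(c[y:y+h,x:x+w],None,fx=2.6,fy=2.6,interpolation=cv2.INTER_CUBIC))
cv2.imwrite('pics/z1.png',np.hstack([cv2.imread('pics/z1top.png'),cv2.imread('pics/z1side.png')]))
"
```

```text
t 2.2 box mm [-2.109e+02  2.000e-01  2.013e+02] F [ 0.5  1.  -0.1] grip -0.001 0.0 roterr(tool,units) [0.02 0.01 0.  ]
to (-195, 0, 88) units [-0.63 -0.02  4.53]
```

View pics/z1.png

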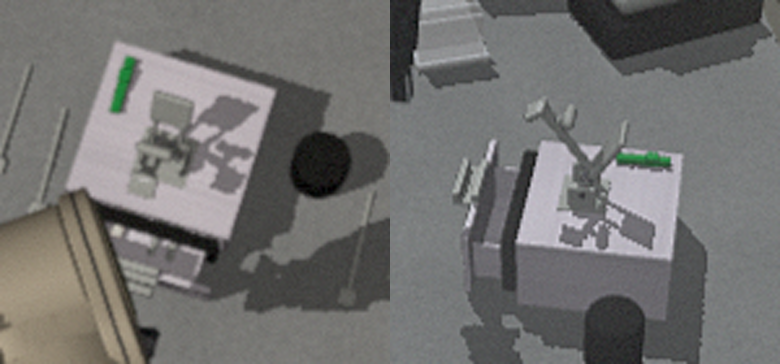

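The drawer and latch are unchanged, with the keeper at about (145,275) in the left half. I'll lower the closed fingers in front of the lip, then advance.

Emit:
jog_arm(
  dr=[
    [0, 0, 0],
    [0, 0, 0],
    [0, 0, 0],
    [0, 0, 0],
    [0, 0, 0],
    [0, 0, 0],
  ],
  translation=[
    [0, 0, 1],
    [0, 0, 1],
    [0, 0, 1],
    [0, 0, 1],
    [0, 0, 0.45],
    [0, 0, 0],
  ],
  jaw=[0, 0, 0, 0, 0, 0],
)

```text
clock: 2.9
position: [0.4082, 0.0813, 0.0892]
ee_rot: [0.135, 0.991, -0.001, -0.001]
ft_force: [-0.3, -0.5, 0.1]
grip_width: 0.005
grasp_force: 0.0
```

```bash
python3 -c "
from h import *
go(-180,0,88)"
```

```text
t 2.9 box mm [-212.8    1.    89.2] F [-0.2 -0.6  0.1] grip 0.005 0.0 roterr(tool,units) [-0.03 -0.02  0.01]
to (-180, 0, 88) units [-1.31 -0.04  0.05]
```

Emit:
jog_arm(
  dr=[
    [0, 0, 0],
    [0, 0, 0],
    [0, 0, 0],
    [0, 0, 0],
    [0, 0, 0],
    [0, 0, 0],
    [0, 0, 0],
    [0, 0, 0],
    [0, 0, 0],
    [0, 0, 0],
  ],
  translation=[
    [-0.4, 0, 0.04],
    [-0.4, -0.04, 0],
    [-0.3, 0, 0],
    [-0.2, 0, 0],
    [-0.12, 0, 0],
    [-0.12, 0, 0],
    [-0.12, 0, 0],
    [-0.12, 0, 0],
    [-0.12, 0, 0],
    [-0.12, 0, 0],
  ],
  jaw=[0, 0, 0, 0, 0, 0, 0, 0, 0, 0],
)

```text
clock: 3.9
position: [0.4572, 0.067, 0.0889]
ee_rot: [0.135, 0.991, 0.0, -0.001]
ft_force: [-3.6, 0.4, 2.3]
grip_width: -0.0
grasp_force: 1.7
```

```bash
python3 -c "
from h import *
go(-137,0,88)"
```

```text
t 3.9 box mm [-161.7    0.3   88.9] F [-3.5 -0.6  2.3] grip -0.0 1.7 roterr(tool,units) [-0.   -0.01  0.01]
to (-137, 0, 88) units [-0.99 -0.01  0.04]
```

Pushing with about 3.5 N, as expected; continue slowly.

Emit:
jog_arm(
  dr=[
    [0, 0, 0],
    [0, 0, 0],
    [0, 0, 0],
    [0, 0, 0],
    [0, 0, 0],
    [0, 0, 0],
  ],
  translation=[
    [-0.14, 0, 0],
    [-0.14, 0, 0],
    [-0.14, 0, 0],
    [-0.14, 0, 0],
    [-0.1, 0, 0],
    [-0.1, 0, 0],
  ],
  jaw=[0, 0, 0, 0, 0, 0],
)

```text
clock: 4.5
position: [0.4759, 0.0617, 0.089]
ee_rot: [0.135, 0.991, -0.0, -0.0]
ft_force: [-3.6, 1.1, 1.7]
grip_width: -0.004
grasp_force: 1.7
```

```bash
python3 -c "
from h import *
go(-137,0,88)"
```

```text
t 4.5 box mm [-142.3    0.2   89. ] F [-3.8  0.   1.7] grip -0.004 1.7 roterr(tool,units) [-0. -0.  0.]
to (-137, 0, 88) units [-0.21 -0.01  0.04]
```

Emit:
jog_arm(
  dr=[
    [0, 0, 0],
    [0, 0, 0],
    [0, 0, 0],
    [0, 0, 0],
  ],
  translation=[
    [-0.06, 0, 0],
    [-0.06, 0, 0],
    [-0.06, 0, 0],
    [0, 0, 0],
  ],
  jaw=[0, 0, 0, 0],
)

```text
clock: 4.9
position: [0.4804, 0.0605, 0.089]
ee_rot: [0.135, 0.991, -0.0, 0.0]
ft_force: [-1.3, -0.1, -0.5]
grip_width: -0.001
grasp_force: 0.8
```

```bash
python3 -c "
from h import *
go(-137,0,88)"
```

```text
t 4.9 box mm [-137.7    0.2   89. ] F [-1.2 -0.4 -0.5] grip -0.001 0.8 roterr(tool,units) [0.   0.01 0.  ]
to (-137, 0, 88) units [-0.03 -0.01  0.04]
```

Emit:
jog_arm(
  dr=[
    [0, 0, 0],
    [0, 0, 0],
    [0, 0, 0],
  ],
  translation=[
    [-0.05, 0, 0],
    [-0.05, 0, 0],
    [-0.05, 0, 0],
  ],
  jaw=[0, 0, 0],
)

```text
clock: 5.2
position: [0.4832, 0.0597, 0.089]
ee_rot: [0.135, 0.991, 0.0, -0.001]
ft_force: [-8.8, 1.0, 6.1]
grip_width: 0.001
grasp_force: 4.1
```

```bash
python3 -c "
from h import *
go(-137,0,88)"
```

```text
t 5.2 box mm [-134.8    0.2   89. ] F [-8.7 -1.3  6.1] grip 0.001 4.1 roterr(tool,units) [-0.   -0.02  0.01]
to (-137, 0, 88) units [ 0.09 -0.01  0.04]
```

Seal contact: 8.7 N at the expected position. I'll retreat, then enlarge the latch from the first images.

Emit:
jog_arm(
  dr=[
    [0, 0, 0],
    [0, 0, 0],
    [0, 0, 0],
    [0, 0, 0],
    [0, 0, 0],
    [0, 0, 0],
    [0, 0, 0],
    [0, 0, 0],
    [0, 0, 0],
  ],
  translation=[
    [0.2, 0, 0],
    [0.8, 0, 0],
    [0.5, 0, -0.5],
    [0, 0, -1],
    [0, 0, -1],
    [0, 0, -1],
    [0, 0, -1],
    [0, 0, -1],
    [0, 0, -1],
  ],
  jaw=[0, 0, 0, 1, 1, 1, 1, 1, 1],
)

```text
clock: 6.1
position: [0.448, 0.0696, 0.2529]
ee_rot: [0.135, 0.991, 0.001, 0.001]
ft_force: [0.3, 0.0, -0.9]
grip_width: 0.993
grasp_force: 0.0
```

Run:
```python
from h import *
st()
T=optics.camera("top");S=optics.camera("side")
for z in(.10,.15,.2): print(proj(T,C+B@np.array([-.04,0,z])).round(0),proj(S,C+B@np.array([-.04,0,z])).round(0))
a=cv2.imread("pics/top0.png")[180:240,262:322]; b=cv2.imread("pics/side0.png")[180:240,305:365]
f=lambda i:cv2.resize(i,None,fx=6.6,fy=6.6,interpolation=cv2.INTER_CUBIC)
cv2.imwrite("pics/latch.png",np.hstack([f(a),f(b)]))
def P(c,x0,y0):
    # model for lever L, claw tilt k
    pass
```

```text
t 6.1 box mm [-171.4    0.4  252.9] F [ 0.3  0.1 -0.9] grip 0.993 0.0 roterr(tool,units) [0.02 0.02 0.  ]
[290. 216.] [321. 222.]
[290. 212.] [322. 208.]
[288. 207.] [322. 193.]
```

View pics/latch.png

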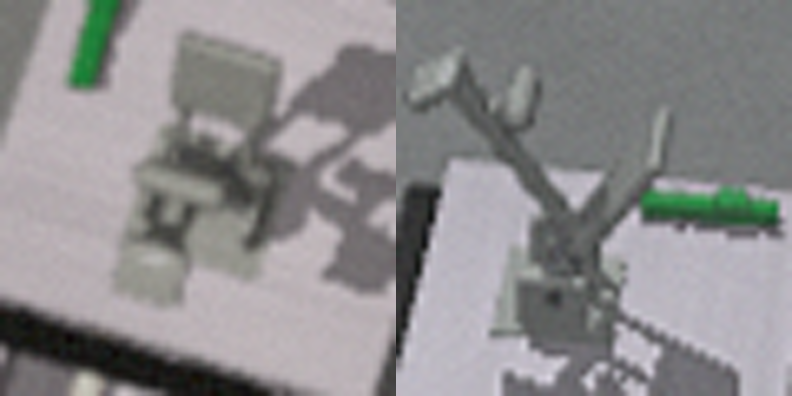

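The pin centre is at about (182,183) in the left (top) half and (521,95) in the right (side) half. The tooth end is at (150,270) left and (438,75) right.

Run:
```python
from h import *
T=optics.camera("top");S=optics.camera("side")
tp=lambda x,y:(x/6.6+262-.42,y/6.6+180-.42); sp=lambda x,y:((x-396)/6.6+305-.42,y/6.6+180-.42)
for n,a,b in[("pin",(182,183),(521,95)),("tooth",(150,270),(438,75)),("plate top mid",(232,45),(660,115))]:
    X=tri(T,tp(*a),S,sp(*b)); print(n,(1e3*(B.T@(X-C))).round(1),"reproj",(proj(T,X)-tp(*a)).round(2),(proj(S,X)-sp(*b)).round(2))
```

```text
pin [-37.2  -0.5 195.8] reproj [ 0.01 -0.7 ] [-0.71  0.19]
tooth [-71.3   0.3 201. ] reproj [-0.   -0.95] [-0.95  0.24]
plate top mid [ 18.   -1.9 192.9] reproj [ 0.02 -0.86] [-0.88  0.25]
```

Emit:
jog_arm(
  dr=[
    [0, 0, 0],
    [0, 0, 0],
    [0, 0, 0],
    [0, 0, 0],
    [0, 0, 0],
    [0, 0, 0],
    [0, 0, 0],
    [0, 0, 0],
    [0, 0, 0],
    [0, 0, 0],
  ],
  translation=[
    [-0.9, -0.02, 0],
    [-0.9, 0, 0],
    [-0.9, 0, 0],
    [-0.9, 0, 0],
    [-0.9, 0, 0],
    [-0.8, 0, 0],
    [0, 0, 1],
    [0, 0, 1],
    [0, 0, 1],
    [0, 0, 0.1],
  ],
  jaw=[1, 1, 1, 1, 1, 1, 1, 1, 1, 1],
)

```text
clock: 7.3
position: [0.573, 0.0335, 0.1702]
ee_rot: [0.135, 0.991, -0.001, -0.003]
ft_force: [0.0, -0.1, -1.1]
grip_width: 1.001
grasp_force: 0.0
```

Run:
```python
from h import *
go(-38,0,173)
T=optics.camera("top")["color"][:,:,::-1];S=optics.camera("side")["color"][:,:,::-1]
f=lambda i:cv2.resize(i,None,fx=5,fy=5,interpolation=cv2.INTER_CUBIC)
cv2.imwrite("pics/g1.png",f(S[150:250,270:390]))
```

```text
t 7.3 box mm [-41.2  -1.  170.2] F [ 0.  -0.1 -1.1] grip 1.001 0.0 roterr(tool,units) [-0.05 -0.07  0.  ]
to (-38, 0, 173) units [-0.13  0.04 -0.11]
```

View pics/g1.png

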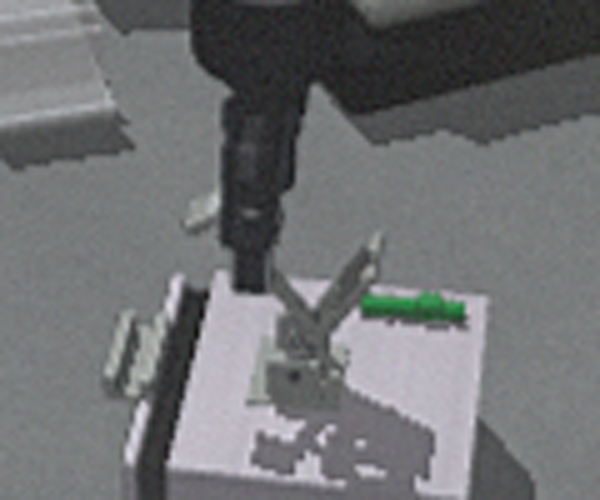

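The fingers at (250,240) straddle the pin and the drawer sits shut on its seal. I'll close on the pin.

Emit:
jog_arm(
  dr=[
    [0, 0, 0],
    [0, 0, 0],
    [0, 0, 0],
    [0, 0, 0],
    [0, 0, 0],
    [0, 0, 0],
  ],
  translation=[
    [-0.1, 0.04, -0.1],
    [0, 0, 0],
    [0, 0, 0],
    [0, 0, 0],
    [0, 0, 0],
    [0, 0, 0],
  ],
  jaw=[0.6, 0.4, 0.3, 0.2, 0.2, 0.2],
  squeeze=25,
)

```text
clock: 8.0
position: [0.578, 0.0341, 0.1769]
ee_rot: [0.135, 0.991, 0.0, 0.0]
ft_force: [-2.1, -0.3, 2.9]
grip_width: 0.393
grasp_force: 24.5
```

Run:
```python
from h import *
go(-38,0,173)
```

```text
t 8.0 box mm [-36.6   0.9 176.9] F [-1.9 -0.8  2.9] grip 0.393 24.5 roterr(tool,units) [0.01 0.01 0.01]
to (-38, 0, 173) units [ 0.06 -0.03  0.16]
```

Emit:
jog_arm(
  dr=[
    [0, 0, 0],
    [0, 0, 0],
    [0, 0, 0],
    [0, 0, 0],
    [0, 0, 0],
  ],
  translation=[
    [0.24, 0, 0.12],
    [0.24, 0, 0.13],
    [0.25, 0, 0.13],
    [0.33, 0, 0.27],
    [0.33, 0, 0.27],
  ],
  jaw=[0.2, 0.2, 0.2, 0.2, 0.2],
)

```text
clock: 8.5
position: [0.5436, 0.0437, 0.1528]
ee_rot: [0.135, 0.991, 0.0, 0.0]
ft_force: [1.5, 0.3, 0.6]
grip_width: 0.39
grasp_force: 25.0
```

Run:
```python
from h import *
go(-71.4,0,153.8)
```

```text
t 8.5 box mm [-72.3   0.9 152.8] F [1.3 0.7 0.6] grip 0.39 25.0 roterr(tool,units) [0.   0.   0.01]
to (-71.4, 0, 153.8) units [-0.03 -0.04 -0.04]
```

Low force; following nicely.

Emit:
jog_arm(
  dr=[
    [0, 0, 0],
    [0, 0, 0],
    [0, 0, 0],
    [0, 0, 0],
  ],
  translation=[
    [0.2, 0, 0.25],
    [0.2, 0, 0.25],
    [0.09, 0, 0.2],
    [0.09, 0, 0.2],
  ],
  jaw=[0.2, 0.2, 0.2, 0.2],
)

```text
clock: 8.9
position: [0.5302, 0.0474, 0.1306]
ee_rot: [0.135, 0.991, 0.0, -0.0]
ft_force: [1.0, 1.2, 0.9]
grip_width: 0.394
grasp_force: 25.5
```

Run:
```python
from h import *
go(-85.8,0,130.5)
T=optics.camera("top")["color"][:,:,::-1];S=optics.camera("side")["color"][:,:,::-1]
cv2.imwrite("pics/s2full.png",S)
f=lambda i:cv2.resize(i,None,fx=6,fy=6,interpolation=cv2.INTER_CUBIC)
cv2.imwrite("pics/s2.png",f(S[170:260,270:380]))
```

```text
t 8.9 box mm [-86.2   0.9 130.6] F [0.6 1.4 0.9] grip 0.394 25.5 roterr(tool,units) [ 0.   -0.    0.01]
to (-85.8, 0, 130.5) units [-0.02 -0.04  0.  ]
```

View pics/s2.png

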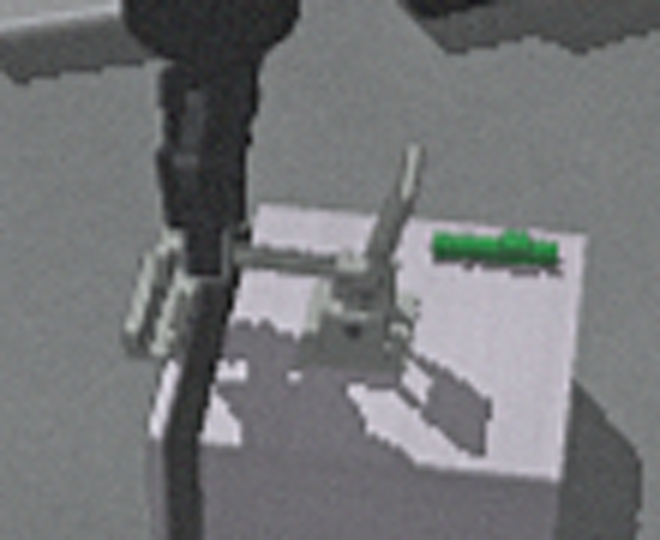

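The claw is nearly level and the lever is near 1.35 rad. Next I move over the slot and lower by feel.

Emit:
jog_arm(
  dr=[
    [0, 0, 0],
    [0, 0, 0],
    [0, 0, 0],
    [0, 0, 0],
    [0, 0, 0],
  ],
  translation=[
    [0.12, -0.04, 0.1],
    [0.12, 0, 0.1],
    [0, 0, 0.08],
    [0, 0, 0.06],
    [0, 0, 0],
  ],
  jaw=[0.2, 0.2, 0.2, 0.2, 0.2],
)

```text
clock: 9.5
position: [0.5243, 0.0486, 0.1224]
ee_rot: [0.134, 0.991, 0.0, -0.0]
ft_force: [0.6, 5.4, 0.3]
grip_width: 0.392
grasp_force: 25.8
```

Run:
```python
from h import *
go(-92,0,114)
```

```text
t 9.5 box mm [-92.2   0.5 122.4] F [-0.9  5.4  0.3] grip 0.392 25.8 roterr(tool,units) [ 0.01 -0.01  0.01]
to (-92, 0, 114) units [-0.01 -0.02  0.34]
```

Emit:
jog_arm(
  dr=[
    [0, 0, 0],
    [0, 0, 0],
    [0, 0, 0],
    [0, 0, 0],
  ],
  translation=[
    [0, 0.03, 0.04],
    [0, 0, 0.04],
    [0, 0, 0.04],
    [0, 0, 0],
  ],
  jaw=[0.2, 0.2, 0.2, 0.2],
)

```text
clock: 9.9
position: [0.5243, 0.0488, 0.1193]
ee_rot: [0.135, 0.991, 0.0, -0.0]
ft_force: [-1.5, 4.9, 1.5]
grip_width: 0.392
grasp_force: 25.8
```

Run:
```python
from h import *
go(-92,0,114)
```

```text
t 9.9 box mm [-92.2   0.6 119.3] F [-2.8  4.3  1.5] grip 0.392 25.8 roterr(tool,units) [ 0.   -0.01  0.01]
to (-92, 0, 114) units [-0.01 -0.03  0.21]
```

Emit:
jog_arm(
  dr=[
    [0, 0, 0],
    [0, 0, 0],
    [0, 0, 0],
  ],
  translation=[
    [0, 0.02, 0.04],
    [0, 0.01, 0.04],
    [0, 0, 0],
  ],
  jaw=[0.2, 0.2, 0.2],
)

```text
clock: 10.2
position: [0.5245, 0.049, 0.1173]
ee_rot: [0.135, 0.991, -0.0, -0.0]
ft_force: [-2.8, 3.0, 2.2]
grip_width: 0.389
grasp_force: 25.8
```

Run:
```python
from h import *
go(-92,0,114)
```

```text
t 10.2 box mm [-92.1   0.9 117.3] F [-3.5  2.2  2.2] grip 0.389 25.8 roterr(tool,units) [-0.01 -0.01  0.  ]
to (-92, 0, 114) units [-0.   -0.04  0.13]
```

Emit:
jog_arm(
  dr=[
    [0, 0, 0],
    [0, 0, 0],
    [0, 0, 0],
  ],
  translation=[
    [0, 0.01, 0.04],
    [0, 0.01, 0.04],
    [0, 0, 0],
  ],
  jaw=[0.2, 0.2, 0.2],
)

```text
clock: 10.5
position: [0.5248, 0.0493, 0.1157]
ee_rot: [0.135, 0.991, -0.0, -0.0]
ft_force: [-4.5, -0.1, 6.3]
grip_width: 0.396
grasp_force: 26.1
```

Run:
```python
from h import *
go(-92,0,114)
```

```text
t 10.5 box mm [-91.9   1.2 115.7] F [-4.3 -1.3  6.3] grip 0.396 26.1 roterr(tool,units) [-0.01 -0.   -0.  ]
to (-92, 0, 114) units [ 0.   -0.05  0.07]
```

Emit:
jog_arm(
  dr=[
    [0, 0, 0],
    [0, 0, 0],
    [0, 0, 0],
  ],
  translation=[
    [0.04, 0, 0],
    [0.04, 0, 0],
    [0, 0, 0],
  ],
  jaw=[0.2, 0.2, 0.2],
)

```text
clock: 10.8
position: [0.5236, 0.0496, 0.1157]
ee_rot: [0.135, 0.991, -0.0, 0.001]
ft_force: [3.5, -2.6, -0.6]
grip_width: 0.394
grasp_force: 25.8
```

Run:
```python
from h import *
go(-92,0,114)
```

```text
t 10.8 box mm [-93.1   1.3 115.7] F [ 4.  -1.6 -0.6] grip 0.394 25.8 roterr(tool,units) [-0.    0.02 -0.  ]
to (-92, 0, 114) units [-0.05 -0.05  0.07]
```

Emit:
jog_arm(
  dr=[
    [0, 0, 0],
    [0, 0, 0],
    [0, 0, 0],
  ],
  translation=[
    [0, 0, 0.04],
    [0, 0, 0.04],
    [0, 0, 0],
  ],
  jaw=[0.2, 0.2, 0.2],
)

```text
clock: 11.1
position: [0.5227, 0.0499, 0.1132]
ee_rot: [0.135, 0.991, -0.0, -0.0]
ft_force: [1.6, -3.4, 0.3]
grip_width: 0.39
grasp_force: 25.9
```

Run:
```python
from h import *
go(-92,0,114)
```

```text
t 11.1 box mm [-94.1   1.3 113.2] F [ 2.4 -2.9  0.3] grip 0.39 25.9 roterr(tool,units) [-0.01 -0.01 -0.  ]
to (-92, 0, 114) units [-0.08 -0.05 -0.03]
```

It's dropping in. Continue.

Emit:
jog_arm(
  dr=[
    [0, 0, 0],
    [0, 0, 0],
    [0, 0, 0],
    [0, 0, 0],
  ],
  translation=[
    [0, -0.01, 0.04],
    [0, -0.01, 0.04],
    [0, 0, 0.04],
    [0, 0, 0],
  ],
  jaw=[0.2, 0.2, 0.2, 0.2],
)

```text
clock: 11.5
position: [0.5222, 0.0499, 0.1104]
ee_rot: [0.135, 0.991, -0.0, -0.001]
ft_force: [-3.3, -1.8, 4.6]
grip_width: 0.395
grasp_force: 26.4
```

Run:
```python
from h import *
go(-92,0,114)
```

```text
t 11.5 box mm [-94.5   1.2 110.4] F [-2.7 -2.7  4.6] grip 0.395 26.4 roterr(tool,units) [-0.   -0.02  0.01]
to (-92, 0, 114) units [-0.1  -0.05 -0.15]
```

Emit:
jog_arm(
  dr=[
    [0, 0, 0],
    [0, 0, 0],
    [0, 0, 0],
    [0, 0, 0],
  ],
  translation=[
    [-0.04, 0, 0],
    [-0.04, 0, 0],
    [-0.04, 0, 0],
    [0, 0, 0],
  ],
  jaw=[0.2, 0.2, 0.2, 0.2],
)

```text
clock: 11.9
position: [0.5234, 0.0495, 0.1094]
ee_rot: [0.134, 0.991, -0.0, -0.003]
ft_force: [-8.9, 0.3, 2.4]
grip_width: 0.389
grasp_force: 26.8
```

Run:
```python
from h import *
go(-92,0,114)
```

```text
t 11.9 box mm [-93.3   1.1 109.4] F [-8.7 -2.1  2.4] grip 0.389 26.8 roterr(tool,units) [-0.02 -0.07  0.01]
to (-92, 0, 114) units [-0.05 -0.05 -0.18]
```

Snug at 8.7 N. I'll pull slightly more, then look before releasing.

Emit:
jog_arm(
  dr=[
    [0, 0, 0],
    [0, 0, 0],
    [0, 0, 0],
  ],
  translation=[
    [-0.04, 0, 0],
    [-0.02, 0, 0],
    [0, 0, 0],
  ],
  jaw=[0.2, 0.2, 0.2],
)

```text
clock: 12.2
position: [0.5243, 0.0493, 0.1093]
ee_rot: [0.134, 0.991, -0.0, -0.003]
ft_force: [-11.8, 0.0, 3.7]
grip_width: 0.395
grasp_force: 26.9
```

Run:
```python
from h import *
go(-92,0,114)
S=optics.camera("side")["color"][:,:,::-1]
cv2.imwrite("pics/s3.png",cv2.resize(S[170:260,270:380],None,fx=6,fy=6,interpolation=cv2.INTER_CUBIC))
```

```text
t 12.2 box mm [-92.3   1.1 109.3] F [-11.4  -3.1   3.7] grip 0.395 26.9 roterr(tool,units) [-0.02 -0.09  0.01]
to (-92, 0, 114) units [-0.01 -0.05 -0.19]
```

View pics/s3.png

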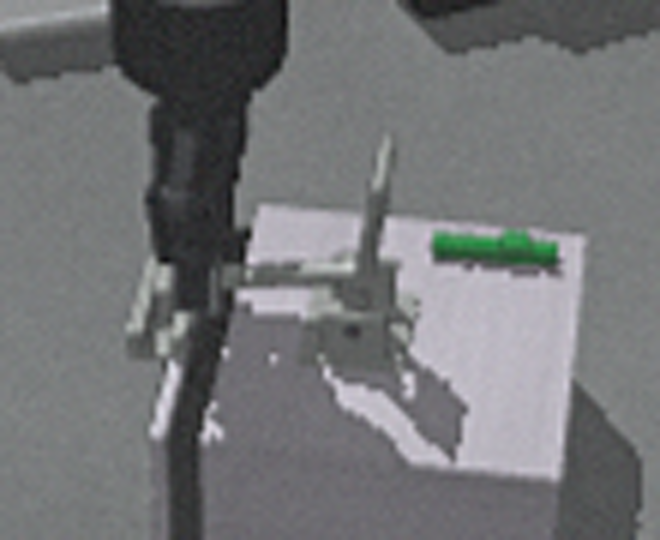

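The claw is level in the slot with the lever near upright at (385,190). Release, rise and close the fingers.

Emit:
jog_arm(
  dr=[
    [0, 0, 0],
    [0, 0, 0],
    [0, 0, 0],
    [0, 0, 0],
    [0, 0, 0],
    [0, 0, 0],
    [0, 0, 0],
    [0, 0, 0],
    [0, 0, 0],
  ],
  translation=[
    [0, 0, 0],
    [0, 0, 0],
    [0, 0, 0],
    [0, 0, 0],
    [0, 0, -0.4],
    [0, 0, -1],
    [0, 0, -1],
    [0, 0, -0.2],
    [0, 0, 0],
  ],
  jaw=[0.6, 0.8, 0.9, 0.9, 0.9, 0.9, 0.9, 0.3, 0],
)

```text
clock: 13.15
position: [0.5277, 0.0488, 0.1767]
ee_rot: [0.135, 0.991, 0.001, 0.001]
ft_force: [0.3, 0.3, -0.6]
grip_width: 0.577
grasp_force: 0.0
```

Run:
```python
from h import *
go(-40,0,172)
S=optics.camera("side")["color"][:,:,::-1]
cv2.imwrite("pics/s4.png",cv2.resize(S[160:260,270:380],None,fx=6,fy=6,interpolation=cv2.INTER_CUBIC))
```

```text
t 13.15 box mm [-88.9   1.6 176.7] F [ 0.2  0.4 -0.6] grip 0.577 0.0 roterr(tool,units) [0.02 0.02 0.01]
to (-40, 0, 172) units [-1.96 -0.07  0.19]
```

View pics/s4.png

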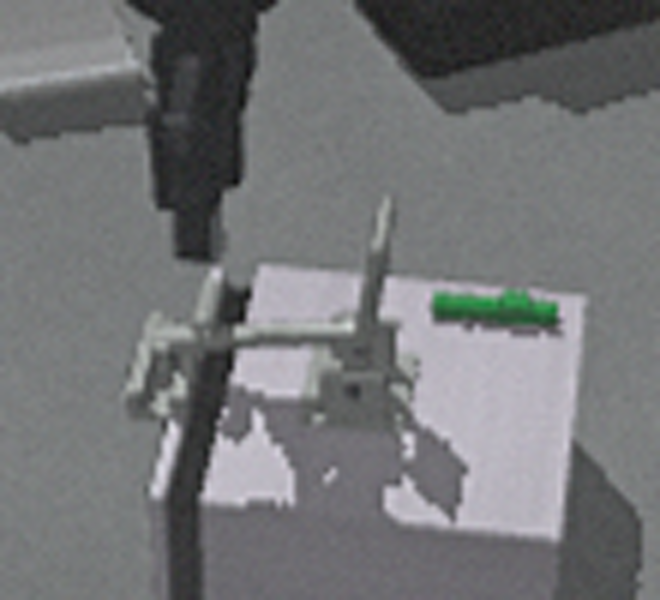

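The tooth sits in the slot at (150,370) with the lever upright. I'll approach the lever front with closed fingers.

Emit:
jog_arm(
  dr=[
    [0, 0, 0],
    [0, 0, 0],
    [0, 0, 0],
    [0, 0, 0],
    [0, 0, 0],
  ],
  translation=[
    [-0.4, -0.06, 0],
    [-0.5, 0, 0],
    [-0.5, 0, 0],
    [-0.5, 0, 0],
    [0, 0, 0],
  ],
  jaw=[0, 0, 0, 0, 0],
)

```text
clock: 13.7
position: [0.5734, 0.0335, 0.1743]
ee_rot: [0.135, 0.991, -0.001, -0.0]
ft_force: [-0.1, 0.6, -0.5]
grip_width: -0.001
grasp_force: 0.0
```

Run:
```python
from h import *
go(-17,0,173.6)
```

```text
t 13.7 box mm [-40.9  -1.  174.3] F [-0.3  0.6 -0.5] grip -0.001 0.0 roterr(tool,units) [-0.03 -0.01 -0.01]
to (-17, 0, 173.6) units [-0.95  0.04  0.03]
```

Emit:
jog_arm(
  dr=[
    [0, 0, 0],
    [0, 0, 0],
    [0, 0, 0],
    [0, 0, 0],
    [0, 0, 0],
    [0, 0, 0],
  ],
  translation=[
    [-0.15, 0.04, 0],
    [-0.15, 0, 0],
    [-0.15, 0, 0],
    [-0.15, 0, 0],
    [-0.15, 0, 0],
    [-0.15, 0, 0.02],
  ],
  jaw=[0, 0, 0, 0, 0, 0],
)

```text
clock: 14.3
position: [0.5942, 0.0296, 0.1749]
ee_rot: [0.135, 0.991, 0.0, -0.001]
ft_force: [-2.6, 0.2, 0.7]
grip_width: -0.003
grasp_force: 1.7
```

Run:
```python
from h import *
go(-4.6,0,169.5)
```

```text
t 14.3 box mm [-19.7   0.9 174.9] F [-2.5 -0.5  0.7] grip -0.003 1.7 roterr(tool,units) [ 0.   -0.02  0.01]
to (-4.6, 0, 169.5) units [-0.61 -0.04  0.21]
```

Emit:
jog_arm(
  dr=[
    [0, 0, 0],
    [0, 0, 0],
    [0, 0, 0],
    [0, 0, 0],
    [0, 0, 0],
  ],
  translation=[
    [-0.12, -0.02, 0.03],
    [-0.12, 0, 0.04],
    [-0.12, 0, 0.04],
    [-0.12, 0, 0.05],
    [-0.13, 0, 0.05],
  ],
  jaw=[0, 0, 0, 0, 0],
)

```text
clock: 14.8
position: [0.6095, 0.0251, 0.17]
ee_rot: [0.135, 0.991, 0.0, 0.0]
ft_force: [-2.3, 2.5, 4.3]
grip_width: 0.0
grasp_force: 2.3
```

Run:
```python
from h import *
go(6.7,0,163.1)
S=optics.camera("side")["color"][:,:,::-1]
cv2.imwrite("pics/s5.png",cv2.resize(S[160:260,270:380],None,fx=6,fy=6,interpolation=cv2.INTER_CUBIC))
```

```text
t 14.8 box mm [ -3.8   0.6 170. ] F [-2.9  1.8  4.3] grip 0.0 2.3 roterr(tool,units) [0.01 0.01 0.01]
to (6.7, 0, 163.1) units [-0.42 -0.03  0.28]
```

View pics/s5.png

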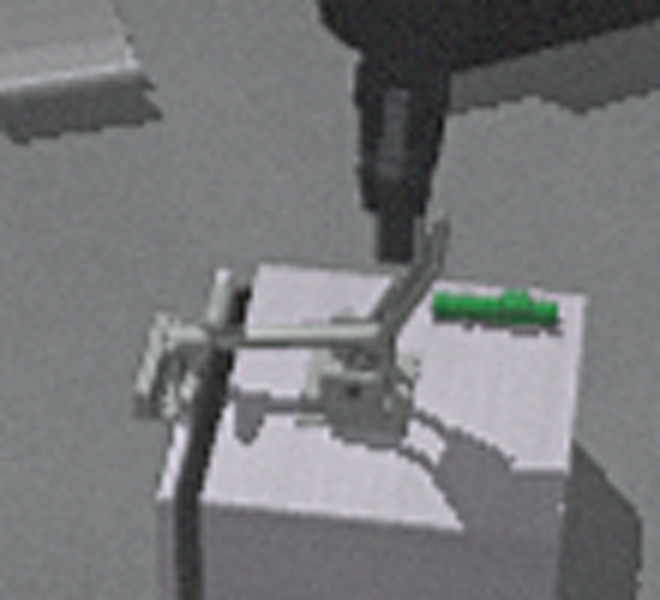

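The claw stays level with its tooth in the slot at (150,375), and the lever is at about 1.1 rad. Continue the arc.

Emit:
jog_arm(
  dr=[
    [0, 0, 0],
    [0, 0, 0],
    [0, 0, 0],
    [0, 0, 0],
    [0, 0, 0],
    [0, 0, 0],
    [0, 0, 0],
  ],
  translation=[
    [-0.11, -0.02, 0.07],
    [-0.11, 0, 0.07],
    [-0.1, 0, 0.07],
    [-0.1, 0, 0.07],
    [-0.1, 0, 0.08],
    [-0.1, 0, 0.09],
    [-0.1, 0, 0.09],
  ],
  jaw=[0, 0, 0, 0, 0, 0, 0],
)

```text
clock: 15.55
position: [0.6269, 0.0192, 0.1565]
ee_rot: [0.135, 0.991, -0.0, 0.001]
ft_force: [-0.8, 1.8, 4.8]
grip_width: 0.001
grasp_force: 2.2
```

Run:
```python
from h import *
go(24.4,0,144.2)
```

```text
t 15.55 box mm [ 14.6  -0.5 156.5] F [-1.3  1.5  4.8] grip 0.001 2.2 roterr(tool,units) [0.   0.02 0.  ]
to (24.4, 0, 144.2) units [-0.39  0.02  0.49]
```

Emit:
jog_arm(
  dr=[
    [0, 0, 0],
    [0, 0, 0],
    [0, 0, 0],
    [0, 0, 0],
    [0, 0, 0],
    [0, 0, 0],
    [0, 0, 0],
    [0, 0, 0],
  ],
  translation=[
    [-0.09, 0.01, 0.1],
    [-0.08, 0, 0.1],
    [-0.08, 0, 0.11],
    [-0.07, 0, 0.11],
    [-0.06, 0, 0.12],
    [-0.06, 0, 0.12],
    [-0.05, 0, 0.12],
    [-0.04, 0, 0.12],
  ],
  jaw=[0, 0, 0, 0, 0, 0, 0, 0],
)

```text
clock: 16.35
position: [0.639, 0.0162, 0.1333]
ee_rot: [0.135, 0.991, -0.0, -0.0]
ft_force: [-0.0, -1.6, 2.6]
grip_width: 0.002
grasp_force: 0.9
```

Run:
```python
from h import *
go(34,0,113)
```

```text
t 16.35 box mm [ 2.710e+01 -1.000e-01  1.333e+02] F [ 0.4 -1.5  2.6] grip 0.002 0.9 roterr(tool,units) [-0. -0.  0.]
to (34, 0, 113) units [-0.28  0.    0.81]
```

Emit:
jog_arm(
  dr=[
    [0, 0, 0],
    [0, 0, 0],
    [0, 0, 0],
    [0, 0, 0],
    [0, 0, 0],
    [0, 0, 0],
    [0, 0, 0],
  ],
  translation=[
    [-0.06, 0, 0.12],
    [-0.05, 0, 0.12],
    [-0.05, 0, 0.12],
    [-0.04, 0, 0.12],
    [-0.03, 0, 0.12],
    [-0.02, 0, 0.1],
    [0, 0, 0.06],
  ],
  jaw=[0, 0, 0, 0, 0, 0, 0],
)

```text
clock: 17.05
position: [0.645, 0.0147, 0.1144]
ee_rot: [0.135, 0.991, -0.0, -0.0]
ft_force: [-0.4, 0.3, 0.2]
grip_width: -0.002
grasp_force: 0.0
```

Run:
```python
from h import *
go(34,0,113)
```

```text
t 17.05 box mm [3.320e+01 1.000e-01 1.144e+02] F [-0.5  0.1  0.2] grip -0.002 0.0 roterr(tool,units) [-0.   -0.    0.01]
to (34, 0, 113) units [-0.03 -0.    0.06]
```

Emit:
jog_arm(
  dr=[
    [0, 0, 0],
    [0, 0, 0],
    [0, 0, 0],
    [0, 0, 0],
  ],
  translation=[
    [0, 0, 0.04],
    [0, 0, 0.04],
    [0, 0, 0.03],
    [0, 0, 0],
  ],
  jaw=[0, 0, 0, 0],
)

```text
clock: 17.45
position: [0.6451, 0.0147, 0.1136]
ee_rot: [0.135, 0.991, 0.001, 0.0]
ft_force: [-6.7, 0.5, 13.4]
grip_width: 0.004
grasp_force: 6.5
```

Run:
```python
from h import *
st()
```

```text
t 17.45 box mm [3.330e+01 1.000e-01 1.136e+02] F [-6.6 -1.3 13.4] grip 0.004 6.5 roterr(tool,units) [0.01 0.   0.  ]
```

The lever is on its stop at z 113.6. Lift clear and check numerically.

Emit:
jog_arm(
  dr=[
    [0, 0, 0],
    [0, 0, 0],
    [0, 0, 0],
    [0, 0, 0],
    [0, 0, 0],
    [0, 0, 0],
  ],
  translation=[
    [0, 0, -0.4],
    [0, 0, -1],
    [0, 0, -1],
    [0, 0, -1],
    [0, 0, -1],
    [0, 0, 0],
  ],
  jaw=[0, 0, 0, 0, 0, 0],
)

```text
clock: 18.05
position: [0.6468, 0.0143, 0.2262]
ee_rot: [0.135, 0.991, 0.001, 0.003]
ft_force: [-0.3, -0.2, -0.1]
grip_width: 0.0
grasp_force: 0.0
```

Run:
```python
from h import *
st()
c=optics.camera("side");S=c["color"][:,:,::-1]; cv2.imwrite("pics/s6.png",S)
old=cv2.resize(cv2.imread("pics/s5.png"),(110,100),interpolation=cv2.INTER_AREA); new=S[160:260,270:380]
g=lambda i:cv2.GaussianBlur(cv2.cvtColor(np.ascontiguousarray(i),cv2.COLOR_BGR2GRAY),(3,3),0).astype(np.float32)
a,b=g(old),g(new)
for n,(x0,y0,x1,y1) in {"keeper":(18,48,38,78),"claw bar":(32,50,62,62),"box corner":(88,45,104,85),"lever up":(64,34,76,56)}.items():
    p=a[y0:y1,x0:x1]; w=b[y0-6:y1+6,x0-6:x1+6]; r=cv2.matchTemplate(w,p,cv2.TM_CCOEFF_NORMED); _,m,_,l=cv2.minMaxLoc(r); print(n,"best",round(m,2),"shift",l[0]-6,l[1]-6)
for d in(.016,.010): print(d,[proj(c,C+B@np.array([x-d,-.083,.088])).round(1) for x in(-.09,)])
```

```text
t 18.05 box mm [3.500e+01 2.000e-01 2.262e+02] F [-0.2 -0.3 -0.1] grip 0.0 0.0 roterr(tool,units) [0.03 0.08 0.  ]
keeper best 0.8 shift 1 0
claw bar best 0.7 shift 0 2
box corner best 0.74 shift 1 0
lever up best 0.55 shift -1 0
0.016 [array([292.6, 242.7])]
0.01 [array([294.9, 243. ])]
```

```bash
python3 -c "
from workcell import manip
print(manip.hand_in())"
```

```text
the job is handed in; nothing more can be done
None
```

I handed the job in at about 18 s: the drawer is shut on its seal, the claw is hooked over the keeper bar, and the lever is flat on its stop. No verdict came back. The final drawer opening and claw height were checked only indirectly, by push forces and image matching.

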